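# Shift the dust extractor's air-gate lever

### The job

Switch the nail-dust extractor over to the hose marked with the ring: push its selector lever through the H-shaped gate, out of the lane it stands in, across the middle and fully home into the slot beside the tab with the raised ring. Only push the lever, never pull its knob up, leave the bottles, the jar and the buffer where they stand, and finish with the hand clear.

Things in the scene. Friction and masses are not known exactly. Their poses are not given: they have to be found in the camera images.
- extractor: Fixed nail-dust extractor: black box 240 x 240 x 100 mm with an aluminium top plate, a grille on its front (-x side) and four 28 mm long hose spouts on its back (+x side). Origin: centre of its underside; x points to its back, y to its left side, z up.
- gate_mid (a point): Centre of the H-shaped gate, on the top plate (100 mm up). Two lanes along the extractor's x (left at +y, right at -y) are joined by a cross channel along y through this centre. Two islands (8 to 26 mm to the front and to the back of the centre, 20 mm wide in y) part the lanes: the lever can change lanes only within about 0.035 rad of gate_fore = 0.
- pivot (a point): Where the lever pivots, 80 mm below gate_mid, hidden in the box. The lever is a 10 mm steel stem with a black knob. Friction holds it wherever it is left; about 2 N at the knob moves it. It always starts in the left (+y) lane, anywhere along it.
- knob_mid (a point): Middle of the lever's knob: an upright black cylinder 26 mm in diameter, 40 mm tall, 155 mm from the pivot along the stem, so 175 mm above the table when upright (75 mm above the plate). Fully home in a slot it stands 36 mm to the front or back and 34 mm left or right of the gate's centre, 167 mm above the table.
- gate_fore (a joint): Fore-and-aft lean of the lever, rad: 0 upright (in line with the cross channel), +0.24 at the back (+x) end stop, -0.24 at the front (-x) end stop, extractor's axes. 0.1 rad is about 15 mm at the knob.
- gate_side (a joint): Sideways lean of the lever, rad: +0.22 at the stop of the left (+y) lane, -0.22 at the stop of the right (-y) lane.
- knob_lift (a joint): How far the knob has been pulled up along its stem, m: 0 seated, 0.015 at most. A spring seats it with about 30 N. It must stay seated (below 0.005).
- ring_tab: White tab 30 x 30 x 3 mm fixed on the top plate with a raised black ring (24 mm across): it marks the wanted slot. Origin: centre of its underside, axes as the extractor's. It lies 70 mm to the right (-y) of the extractor's centre, 36 mm to the back or to the front, level with the slot it marks: it changes places with the bar tab.
- ring_home (a point): Where the middle of the knob stands when the lever is fully home in the slot marked with the ring (36 mm to the left, +y, of the ring tab's centre, 167 mm above the table).
- bar_tab: The same kind of tab with one raised bar (25 x 6 mm, along y), marking the other slot of the right lane. The tabs with a cross and with a solid square, 70 mm left of the centre, mark the slots of the left lane.
- varnish: Loose small amber bottle, 24 mm in diameter, 55 mm tall, on the extractor's top plate at its back left corner (about 98 mm back, 98 mm left). Origin: centre of its underside. Leave it alone.
- cleanser: Loose clear bottle with white cap, 44 mm in diameter, 140 mm tall, standing right of the extractor, about 200 mm from its centre. Origin: centre of its underside. Leave it alone.
- gel_jar: Loose glass jar with white lid, 60 mm in diameter, 50 mm tall, left of the extractor. Origin: centre of its underside. Leave it alone.
- buffer: Loose cork-coloured nail buffer block, 95 x 28 x 26 mm, lying left of the extractor. Origin: centre of its underside. Leave it alone.

How it is judged (in metres and radians):
At the end, for the whole second after the job is handed in: The lever rests fully home in the right-lane slot marked by the ring tab (middle of the knob within 10 mm, seen from above, of its home point there), its knob seated on the stem, and the four loose things stand where they stood (within 20 mm, upright) (horizontal distance between knob_mid and ring_home below 0.01 m and value of joint gate_side below -0.17 rad and value of joint knob_lift below 0.003 m and velocity of joint gate_fore between -0.05 and 0.05 rad/s and distance of each of varnish, cleanser, gel_jar, buffer from where it was at the start of the episode below 0.02 m and angle between each of varnish, cleanser, gel_jar, buffer's own z axis and vertical below 0.2 rad); the robot touches nothing.
It fails at once if the knob is pulled up from its seat (5 mm) (value of joint knob_lift above 0.005 m).
It fails at once if a bottle, the jar or the buffer is displaced by 20 mm or more or lifted or toppled (distance of any of varnish, cleanser, gel_jar, buffer from where it was at the start of the episode above 0.02 m or angle between any of varnish, cleanser, gel_jar, buffer's own z axis and vertical above 0.3 rad).
It also fails if it takes over 72 s, if anything falls off the work surface, if the arm or the gripper's body presses on something with over 40 N, if the wrist force passes 120 N, or if a joint passes its speed limit or range.

### The arm

A 7-joint arm with a two-finger parallel gripper is mounted at the origin on the work surface. World frame = base frame: x ahead of the robot, y to its left, z up, the work surface at z = 0. Lengths are in m, angles in degrees, forces in N, time in s.
With the tool pointing down it reaches from about 0.425 to 0.875 m from the base axis. Payload 4.7 kg.
Tool frame: the origin (TCP) lies at the very end of the fingers, on their centre line; the grasp point (between the pads) lies 19 mm behind it; z points along the fingers, y is the line along which they close (so a half turn about z gives the same grasp; the last joint's range is limited). The gripper opens to 87 mm and grips with 3 to 60 N. Pads are 19 mm wide; open, the fingers measure 117 mm over their backs; the gripper's body (75 mm by 190 mm) begins 51 mm behind the grasp point.
Start: joints at [64.865, 18.392, -4.016, 83.108, 1.295, 78.541, -3.26], TCP at [0.284, -0.585, 0.186] pointing down, gripper open.
Joint ranges: [-163.93, 163.93], [-17.29, 119.83], [-79.2, 71.16], [3.27, 140.29], [-89.18, 269.18], [5.43, 117.66], [-154.24, 154.24]. Speed limits (degrees/s): [147.25, 147.25, 180, 180, 180, 180, 180].

### API

Orientations are given as [roll, pitch, yaw] about the fixed x, y, z axes, in that order (R = Rz(yaw) Ry(pitch) Rx(roll)).
In Python, from cell import telemetry, cams, env gives the robot as it stands.
- The arm moves only by the tool arm_command, never from a script. Its argument "series" is text: rows parted by semicolons, each of 5 numbers parted by spaces: the shift along the tool's x, y, z in mm, then the turn about the tool's z in rad, then the closure in counts, from 0 (fully open) to 255 (shut). A call has 1 to 20 rows; each row shifts and turns the commanded pose from where the row before left it, along the tool's axes as they then stand; what a row does not reach is not made up. A row lasts 1/12 s, in which the tool goes at most 41.7 mm and 7.16 degrees, less where a joint would pass 70% of its speed; a pose out of reach is approached as far as the arm can. A call is refused whole if a number of a shift passes 41.7 or a number of a turn 0.125, either way. A call with a gripper value outside its range is refused whole. The fingers move at their own pace and stop on an object; "squeeze" is the grip in N (left out, the last holds). Time passes only in rows, so rows that do not move let the fingers close. It gives the time, the measured TCP pose, the force, the opening and the grip force at its end, in the units of the state.
- telemetry.get_obs(): the state, without advancing time (a new reading comes with each control period).
- cams.read_camera(name): name is "side" or "top" or "wrist"; returns the picture (480x640x3 uint8, blue, green, red); there is no depth.
- cams.calibration(name): a dict with "K" (3x3 intrinsics, pixels), "origin" and "rotation" of the camera in the world; the wrist camera has in their place "hand_eye" (4x4, takes a point from camera to tool coordinates, whose origin is the TCP and whose axes are the flange's). Camera axes: x right, y down, z forward; pixel columns grow to the right and rows downward; lengths in m; the calibration is good to about 2 mm. The wrist camera is an equidistant fisheye: a pixel r from the principal point sees the ray r / f radians off the axis. A picture is of the moment at which its call begins: read the wrist's pose just before it. calibration takes no time and is no camera call.
- env.sign_off(): hands the job in; it is judged then, once.
The state is a dict: "time_s": time; "qpos": joint angles; "joint_velocities": joint speeds; "effort": joint torques, N m; "tool_pos": TCP position; "tool_rot": TCP orientation; "force": force on the tool from outside, world axes, zero at the start; "wrist_torque": the same for the moment, N m; "grip_width": finger opening in m; "grasp_force": force on a finger pad.
Only numpy, scipy, OpenCV 4.12 (cv2) and the standard library are available. Lean on these libraries where they do the work, as an engineer would, in place of code of your own. Each camera call takes 0.05 s, during which the arm holds its last target. There are 200 camera calls.

## Working session

There is one attempt and no reset: what is moved stays moved. The work goes in short steps, Python scripts to look and compute and a tool call to move; the robot and the scene stay as the last step left them, time stands still between calls to the robot, and variables do not carry over. Pictures are saved under pics/ and viewed, at most 10 in all, crops included, and the job is handed in when it is done.

Besides the shell and the picture viewer there is one more tool, called by a JSON object that holds its "api" and its "payload". arm_command: Moves the arm, as the interface text tells. Its arguments: {"type":"object","properties":{"series":{"type":"string"},"squeeze":{"type":"number"}},"required":["series"]}

```bash
mkdir -p pics; python3 - <<'E'
from cell import telemetry,cams
import cv2,numpy as np
o=telemetry.get_obs();print({k:np.round(v,3).tolist() for k,v in o.items()})
for n in("side","top","wrist"):
    c=cams.calibration(n);print(n,{k:np.round(v,4).tolist() for k,v in c.items() if not isinstance(v,str)})
    cv2.imwrite(f"pics/{n}0.png",cams.read_camera(n))
E
```

```text
{'time_s': 0.0, 'qpos': [64.863, 18.439, -4.017, 83.176, 1.296, 78.54, -3.26], 'joint_velocities': [0.011, -0.006, -0.071, -0.036, 0.012, -0.044, 0.026], 'effort': [-0.0, -49.129, -0.404, -31.253, -0.064, 0.044, 0.0], 'tool_pos': [0.284, -0.584, 0.185], 'tool_rot': [-179.891, 0.006, 25.948], 'force': [0.064, 0.835, 0.138], 'wrist_torque': [-0.078, -0.051, 0.037], 'grasp_force': 0.0, 'grip_width': 0.087}
side {'K': [[446.6026, 0.0, 323.3489], [0.0, 446.6026, 234.264], [0.0, 0.0, 1.0]], 'origin': [0.3097, 0.4288, 0.6828], 'rotation': [-142.3261, -0.6802, -145.1479]}
top {'K': [[579.873, 0.0, 324.6983], [0.0, 579.873, 249.8382], [0.0, 0.0, 1.0]], 'origin': [0.4545, 0.046, 1.0868], 'rotation': [-174.1233, 0.2296, -90.9271]}
wrist {'K': [[371.6483, 0.0, 317.4845], [0.0, 371.6483, 240.8898], [0.0, 0.0, 1.0]], 'hand_eye': [[-0.0007, -0.9562, -0.2928, 0.0799], [1.0, -0.001, 0.0008, -0.0011], [-0.0011, -0.2928, 0.9562, -0.1985], [0.0, 0.0, 0.0, 1.0]]}
```

View pics/top0.png

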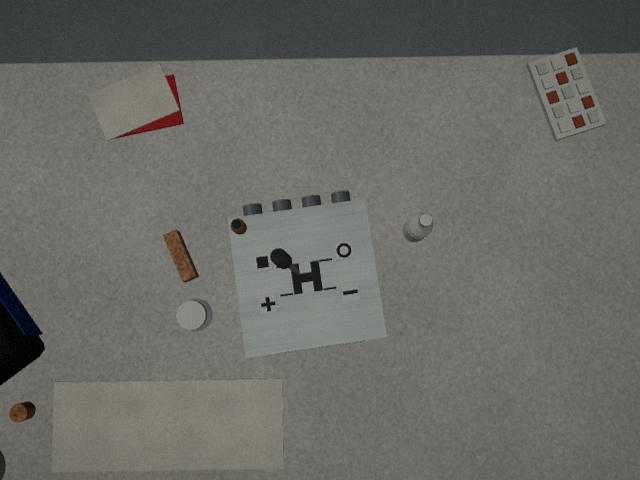

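View pics/side0.png

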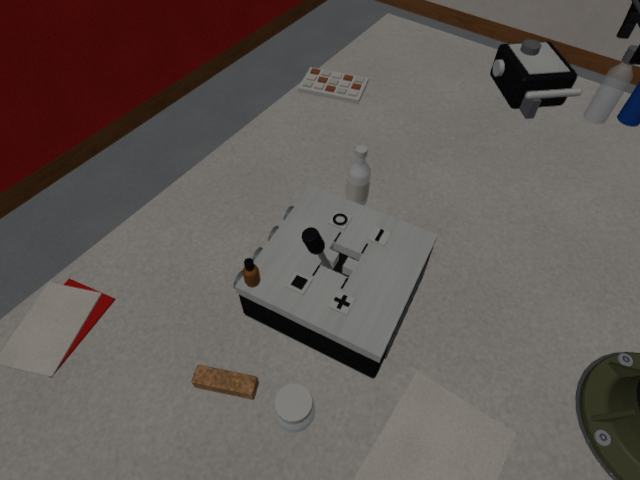

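The top view shows the extractor's plate centred near (307,277) with its back facing up. The ring is at (344,250), back right. The bar is at (350,292), the square at (262,262) and the cross at (268,304). The knob is at about (281,258), in the left lane towards the back. In the side view the knob is at (313,240), the ring at (340,219) and the amber bottle at (251,272).

```bash
cat >h.py <<'E'
import numpy as np,cv2
from scipy.spatial.transform import Rotation as R
from cell import cams,telemetry
def ray(n,uv):
    c=cams.calibration(n);d=np.linalg.inv(c["K"])@[*uv,1.]
    return np.array(c["origin"]),R.from_euler("xyz",c["rotation"],degrees=True).as_matrix()@d
def plane(n,uv,z):
    o,d=ray(n,uv);return o+d*(z-o[2])/d[2]
def tri(a,b):
    (o1,d1),(o2,d2)=ray(*a),ray(*b)
    t=np.linalg.lstsq(np.c_[d1,-d2],o2-o1,rcond=None)[0]
    p,q=o1+d1*t[0],o2+d2*t[1];return (p+q)/2,np.linalg.norm(p-q)
def blobs(img,box,thr):
    x0,y0,x1,y1=box;g=cv2.cvtColor(img,cv2.COLOR_BGR2GRAY)[y0:y1,x0:x1]
    n,l,s,c=cv2.connectedComponentsWithStats((g<thr).astype(np.uint8))
    return [(c[i]+[x0,y0],s[i,2:5]) for i in range(1,n) if s[i,4]>15]
E
python3 - <<'E'
from h import *
t=cv2.imread("pics/top0.png");s=cv2.imread("pics/side0.png")
T=[]
for nm,b in dict(ring=(332,240,357,261),bar=(340,286,362,299),sq=(254,254,270,270),cross=(258,294,278,313)).items():
    c=max(blobs(t,b,85),key=lambda q:q[1][2]);p=plane("top",c[0],.103);T.append(p);print(nm,c[0].round(1),c[1],p.round(4))
ctr=np.mean(T,0);ax=(T[0]-T[1]+T[2]-T[3]);yaw=np.arctan2(ax[1],ax[0]);ay=T[2]+T[3]-T[0]-T[1]
print("ctr",ctr.round(4),"yaw",np.degrees(yaw),np.degrees(np.arctan2(-ay[0],ay[1])),"dx",np.linalg.norm(ax)/2,"dy",np.linalg.norm(ay)/2)
for thr in(45,60):
  print("top",[(c.round(1).tolist(),a.tolist()) for c,a in blobs(t,(265,240,325,300),thr)])
  print("side",[(c.round(1).tolist(),a.tolist()) for c,a in blobs(s,(295,222,330,260),thr)])
ex=np.array([np.cos(yaw),np.sin(yaw)]);ey=np.array([-ex[1],ex[0]])
cv2.imwrite("pics/crop.png",np.hstack([cv2.resize(t[235:300,240:320],None,fx=5,fy=5),cv2.resize(s[215:280,285:365],None,fx=5,fy=5)]))
E
```

```text
ring [343.5 249.8] [ 14  15 105] [0.5553 0.0163 0.103 ]
bar [349.8 291.7] [15  6 54] [0.4838 0.007  0.103 ]
sq [262.1 261.7] [ 13  12 128] [0.5373 0.1553 0.103 ]
cross [267.5 303.8] [14 14 90] [0.4658 0.1465 0.103 ]
ctr [0.5106 0.0813 0.103 ] yaw 7.222665492656923 7.397976239910461 dx 0.07205265856934326 dy 0.14040360140678024
top [([282.0, 259.0], [28, 21, 320]), ([265.9, 261.6], [3, 11, 29]), ([307.6, 278.1], [30, 33, 472])]
side [([312.9, 240.6], [22, 27, 416])]
top [([297.1, 270.4], [52, 45, 884]), ([266.0, 261.7], [4, 11, 30]), ([287.0, 294.2], [12, 3, 16])]
side [([313.7, 241.8], [25, 32, 467])]
```

View pics/crop.png

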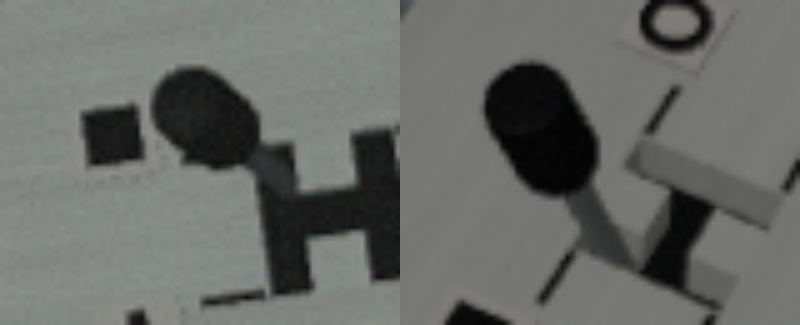

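The crop shows the knob's middle at about (281.2,258.2) in the top view and (313.2,240.6) in the side view. The stem leads back and left into the left lane.

```bash
cat >>h.py <<'E'
ctr=np.array([.5106,.0813]);yaw=np.radians(7.3)
ex=np.array([np.cos(yaw),np.sin(yaw)]);ey=np.array([-ex[1],ex[0]])
def loc(p): d=np.asarray(p)[:2]-ctr;return np.round([d@ex*1e3,d@ey*1e3],1)
def st():
    o=telemetry.get_obs();print("t",round(o["time_s"],2),"tcp local",loc(o["tool_pos"]),"z",round(o["tool_pos"][2],4),"rot",np.round(o["tool_rot"],1),"F",np.round(o["force"],1));return o
def delta(lx,ly,z):
    o=telemetry.get_obs();w=np.r_[ctr+lx/1e3*ex+ly/1e3*ey,z]-o["tool_pos"]
    return (R.from_euler("xyz",o["tool_rot"],degrees=True).inv().apply(w)*1e3).round(1)
E
python3 - <<'E'
from h import *
p,e=tri(("top",(281.2,258.2)),("side",(313.2,240.6)));print(p.round(4),e,loc(p))
for z in(.167,.17):print(loc(plane("top",(281.2,258.2),z)),loc(plane("side",(313.2,240.6),z)))
st();print(delta(90,34,.25))
E
```

```text
[0.5368 0.1175 0.1689] 2.0061795109571912e-05 [30.6 32.6]
[30.8 32.7] [31.3 31.3]
[30.5 32.5] [30.2 33.3]
t 0.15 tcp local [-309.2 -631.2] z 0.1851 rot [-179.9    0.    25.9] F [ 0.6 -0.  -0.3]
[ 590.9 -502.7  -64.2]
```

{"api": "arm_command", "payload": {"series": "0 0 -35 0.11 255;0 0 -30 0.11 255;0 0 0 0.105 255;0 0 0 0 255"}}

```text
time_s: 0.48
tool_pos: [0.2849, -0.5855, 0.2532]
tool_rot: [179.8, -0.1, 7.2]
force: [-0.8, -0.1, -0.9]
grip_width: 0.0677
grasp_force: 0.0
```

{"api": "arm_command", "payload": {"series": "21 -35 0 0 255;21 -35 0 0 255;21 -35 0 0 255;21 -35 0 0 255;21 -35 0 0 255;21 -35 0 0 255;21 -35 0 0 255;21 -35 0 0 255;21 -35 0 0 255;21 -35 0 0 255;21 -35 0 0 255;21 -35 0 0 255;21 -35 0 0 255;21 -35 0 0 255;21 -35 0 0 255;21 -35 0 0 255;21 -35 0 0 255;21 -35 0 0 255;21 -35 0 0 255;0 0 0 0 255"}}

```text
time_s: 2.15
tool_pos: [0.5944, 0.1365, 0.2483]
tool_rot: [-179.6, 0.2, 8.2]
force: [-1.4, 0.6, 0.5]
grip_width: 0.0004
grasp_force: 0.0
```

```bash
python3 - <<'E'
from h import *
st();print(delta(85,32,.164))
E
```

```text
t 2.15 tcp local [90.1 44.1] z 0.2483 rot [-179.6    0.2    8.2] F [-1.4  0.6  0.5]
[-5.1 12.7 84.2]
```

{"api": "arm_command", "payload": {"series": "-5 10 0 0 255;0 0 28 0 255;0 0 28 0 255;0 0 28 0 255;0 0 0 0 255;0 0 0 0 255"}}

```text
time_s: 2.65
tool_pos: [0.5899, 0.1135, 0.1651]
tool_rot: [180.0, 0.3, 7.3]
force: [0.7, 0.3, 0.3]
grip_width: 0.0002
grasp_force: 0.0
```

```bash
python3 - <<'E'
from h import *
st()
cv2.imwrite("pics/w1.png",cams.read_camera("side")[130:350,200:450].repeat(2,0).repeat(2,1))
E
```

```text
t 2.65 tcp local [82.8 21.8] z 0.1651 rot [180.    0.3   7.3] F [0.7 0.3 0.3]
```

View pics/w1.png

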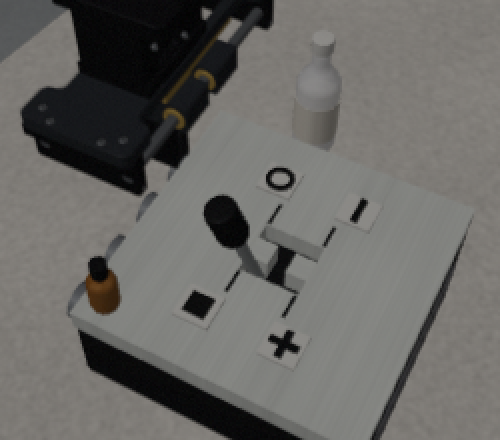

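The arm is behind the knob and clear. The lever has not moved, and the knob is at about (227,222) in the crop. Next I line up in y and push forward slowly.

{"api": "arm_command", "payload": {"series": "0 -10 0 0 255;-10 0 0 0 255;-10 0 0 0 255;-4 0 0 0 255;-4 0 0 0 255;-4 0 0 0 255;-4 0 0 0 255;-4 0 0 0 255;0 0 0 0 255;0 0 0 0 255;0 0 0 0 255"}}

```text
time_s: 3.62
tool_pos: [0.5509, 0.1201, 0.1669]
tool_rot: [180.0, -0.0, 7.3]
force: [-0.5, -0.6, 0.7]
grip_width: 0.0007
grasp_force: 0.0
```

```bash
cat >>h.py <<'E'
def knob(tag):
    img=cams.read_camera("top");cv2.imwrite(f"pics/t_{tag}.png",img)
    s=cams.read_camera("side");cv2.imwrite(f"pics/s_{tag}.png",s)
    st()
    for c,a in blobs(s,(270,190,400,300),38):
        if a[2]>150: print("blob",c.round(1),a,loc(plane("side",c,.173)))
E
python3 -c "
from h import *
knob('a')"
```

```text
t 3.72 tcp local [44.9 33.4] z 0.1668 rot [-180.     0.     7.3] F [-0.7  0.   0.6]
blob [295.2 216.4] [  61   64 2377] [74.1  8.3]
```

```bash
python3 -c "
import cv2
a=cv2.imread('pics/s_a.png')[150:300,240:400];b=cv2.imread('pics/t_a.png')[200:350,230:390]
cv2.imwrite('pics/v2.png',cv2.resize(cv2.hconcat([a,b]),None,fx=2.5,fy=2.5))"
```

```text
(no output)
```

View pics/v2.png

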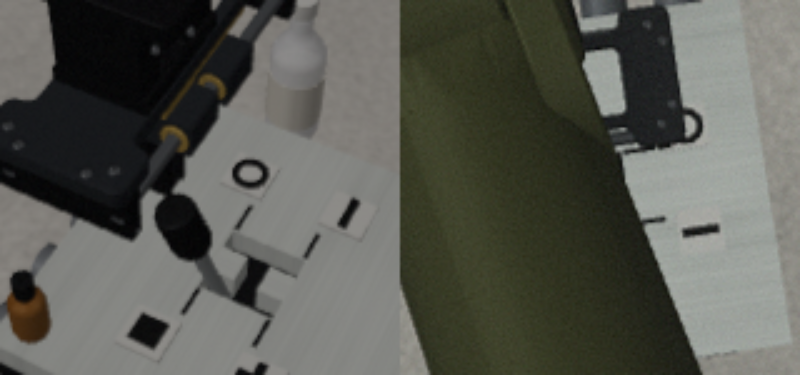

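The side crop shows the knob still at about (313,241) in the full picture, so it has not been pushed yet. The fingers are right behind it. I'll keep going in small steps and watch the knob's front edge in the side view.

{"api": "arm_command", "payload": {"series": "-4 0 0 0 255;-4 0 0 0 255;-4 0 0 0 255;-4 0 0 0 255;0 0 0 0 255;0 0 0 0 255;0 0 0 0 255"}}

```text
time_s: 4.3
tool_pos: [0.5349, 0.1181, 0.1671]
tool_rot: [180.0, -0.0, 7.3]
force: [-1.0, -0.4, -0.1]
grip_width: 0.0004
grasp_force: 0.0
```

```bash
cat >>h.py <<'E'
def proj(n,lx,ly,z):
    c=cams.calibration(n);M=R.from_euler("xyz",c["rotation"],degrees=True).as_matrix()
    q=c["K"]@(M.T@(np.r_[ctr+lx/1e3*ex+ly/1e3*ey,z]-c["origin"]));return q[:2]/q[2]
def edge(img,rows=range(225,276,6)):
    g=cv2.GaussianBlur(cv2.cvtColor(img,cv2.COLOR_BGR2GRAY),(3,3),0);r=[]
    for v in rows:
        k=np.where(g[v,295:380]<45)[0];r.append(int(295+k[np.r_[np.diff(k)>1,True].argmax()]) if len(k) else 0)
    return r
E
python3 -c "
from h import *
knob('b')
print([proj('side',x,33,.17).round(1).tolist() for x in (31,20,10,0)])
for f in ('side0','s_a','s_b'): print(edge(cv2.imread(f'pics/{f}.png')))"
```

```text
t 4.4 tcp local [28.9 33.4] z 0.167 rot [180.   -0.    7.3] F [ 0.6 -0.4 -0.2]
blob [299.9 216.2] [  76   64 3116] [68.1  4.8]
[[312.8, 240.2], [319.6, 243.1], [325.8, 245.8], [332.1, 248.5]]
[0, 317, 320, 323, 322, 346, 344, 341, 0]
[297, 295, 295, 323, 322, 345, 344, 341, 0]
[297, 318, 320, 323, 306, 345, 344, 341, 0]
```

```bash
python3 -c "
from h import *
a=cv2.imread('pics/s_b.png')[150:300,240:400];cv2.imwrite('pics/wr_b.png',cams.read_camera('wrist'));b=cv2.resize(cv2.imread('pics/wr_b.png'),(400,300))
cv2.imwrite('pics/v3.png',cv2.hconcat([cv2.resize(a,(400,375)),cv2.copyMakeBorder(b,0,75,0,0,0)]))
print(proj('side',28.9,33.4,.167),proj('side',28.9,33.4,.2))"
```

```text
[313.97358481 242.23208578] [313.86020449 227.96073758]
```

View pics/v3.png

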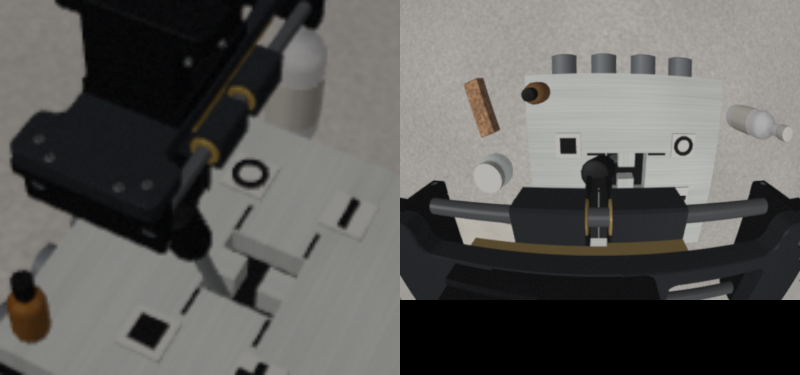

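Something doesn't fit: the fingers are at the knob's position, but I felt no force and the lever looks unmoved. I'll look at it enlarged.

```bash
python3 -c "
from h import *
b=cv2.imread('pics/wr_b.png')[220:400,240:400];w=cv2.imread('pics/w1.png')[60:300,120:320];s=cv2.imread('pics/s_b.png')[190:280,280:360]
f=lambda i,w_,h_:np.clip(cv2.resize(i,(w_,h_),interpolation=cv2.INTER_CUBIC).astype(float)*2.2,0,255).astype(np.uint8)
cv2.imwrite('pics/v4.png',np.hstack([f(b,400,450),np.vstack([f(w,188,225),f(s,188,225)*1]) if 0 else f(s,400,450)]))
cv2.imwrite('pics/v4.png',np.hstack([f(b,320,360),f(s,320,360),f(w,150,180).repeat(2,0)[:, :]]))
print(proj('side',82.8,21.8,.165),'tcp in w1 px',(proj('side',82.8,21.8,.165)-[200,130])*2)
H=np.array(cams.calibration('wrist')['hand_eye']);p=np.linalg.inv(H)@[0,0,0,1];th=np.arctan2(np.hypot(p[0],p[1]),p[2]);print('tcp in wrist',p.round(3),np.array([317.5,240.9])+371.6*th*p[:2]/np.hypot(p[0],p[1]))
"
```

```text
[285.80473888 223.86418107] tcp in w1 px [171.60947776 187.72836214]
tcp in wrist [0.001 0.018 0.213 1.   ] [318.61319878 272.32822274]
```

View pics/v4.png

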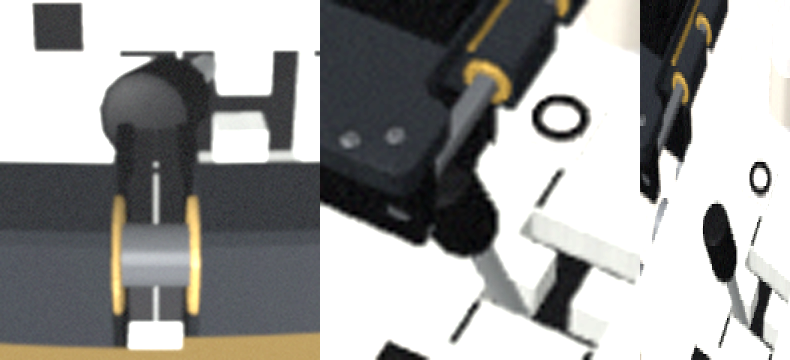

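The enlargement shows the knob's top in front of the finger ends, with no contact. The fingers may end higher than I assumed. I'll back off along the same path and look at the finger ends against a plain background.

{"api": "arm_command", "payload": {"series": "15 0 0 0 255;15 0 0 0 255;15 0 0 0 255;10 0 0 0 255;0 0 0 0 255;0 0 0 0 255;0 0 0 0 255"}}

```text
time_s: 5.03
tool_pos: [0.5887, 0.1253, 0.1667]
tool_rot: [180.0, 0.1, 7.3]
force: [0.7, -0.2, 0.3]
grip_width: 0.0004
grasp_force: 0.0
```

```bash
python3 -c "
from h import *
o=st();l=loc(o['tool_pos'])
s=cams.read_camera('side');w=cams.read_camera('wrist');cv2.imwrite('pics/s_c.png',s);cv2.imwrite('pics/w_c.png',w)
p=proj('side',*l,o['tool_pos'][2]);print(p)
f=lambda i,a,b:np.clip(cv2.resize(i,(a,b),interpolation=cv2.INTER_CUBIC).astype(float)*1.8,0,255).astype(np.uint8)
S=f(s[180:270,260:350],400,400);W=f(w[210:310,270:370],400,400)
cv2.circle(S,tuple(int(v) for v in (p-[260,180])*400/90),4,(0,0,255),1)
cv2.circle(W,(int(48.6*4),int(62.3*4)),4,(0,0,255),1)
cv2.imwrite('pics/v5.png',np.hstack([S,W]))"
```

```text
t 5.03 tcp local [83.  33.8] z 0.1667 rot [1.8e+02 1.0e-01 7.3e+00] F [ 0.7 -0.2  0.3]
[281.47919108 228.66755805]
```

View pics/v5.png

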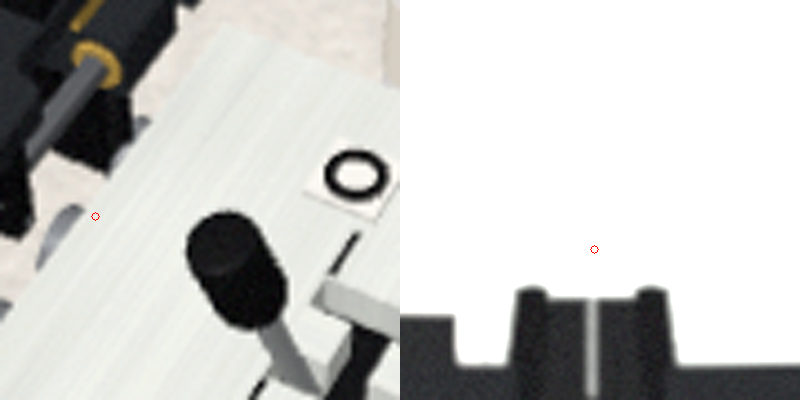

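This explains it. The finger ends sit about 20 mm short of the reported TCP: in the side crop the end is at (107,172), while the TCP marker is at (95,216). The fingers therefore passed over the knob, which stands unmoved at (237,270) in the crop. I'll lower by 23 mm and push again.

{"api": "arm_command", "payload": {"series": "0 1 12 0 255;0 0 12 0 255;-8 0 0 0 255;-8 0 0 0 255;-4 0 0 0 255;-4 0 0 0 255;-4 0 0 0 255;-4 0 0 0 255;-4 0 0 0 255;0 0 0 0 255;0 0 0 0 255"}}

```text
time_s: 6.05
tool_pos: [0.5539, 0.1196, 0.1433]
tool_rot: [180.0, -0.0, 7.3]
force: [2.4, 0.8, 1.4]
grip_width: 0.0004
grasp_force: 0.6
```

```bash
python3 -c "
from h import *
knob('d')
for f in ('s_c','s_d'): print(edge(cv2.imread(f'pics/{f}.png')))"
```

```text
t 6.15 tcp local [47.8 32.4] z 0.143 rot [-180.    -0.     7.3] F [1.3 0.3 1.4]
blob [296.4 219. ] [  67   66 2916] [70.  11.7]
[0, 317, 320, 323, 322, 345, 344, 341, 0]
[299, 321, 295, 327, 328, 324, 344, 341, 0]
```

Contact: the force is about 2 N, and the knob's edge has moved 4 px (about 6 mm). At the end of this push the TCP should be near local x = 23.

{"api": "arm_command", "payload": {"series": "-4 0 0 0 255;-4 0 0 0 255;-4 0 0 0 255;-4 0 0 0 255;-4 0 0 0 255;-4 0 0 0 255;0 0 0 0 255;0 0 0 0 255;0 0 0 0 255"}}

```text
time_s: 6.9
tool_pos: [0.5295, 0.1163, 0.1426]
tool_rot: [180.0, 0.1, 7.3]
force: [-0.1, -0.3, 0.2]
grip_width: 0.0006
grasp_force: 0.0
```

```bash
python3 -c "
from h import *
st()"
```

```text
t 6.9 tcp local [23.2 32.3] z 0.1426 rot [1.8e+02 1.0e-01 7.3e+00] F [-0.1 -0.3  0.2]
```

{"api": "arm_command", "payload": {"series": "20 0 0 0 255;5 0 -20 0 255;0 -10 -40 0 255;0 -20 0 0 255;-24 -20 0 0 255;-24 0 0 0 255;0 0 0 0 255;0 0 0 0 255"}}

```text
time_s: 7.57
tool_pos: [0.5001, 0.163, 0.2029]
tool_rot: [179.9, 0.0, 7.4]
force: [1.0, -0.1, -0.1]
grip_width: 0.0007
grasp_force: 0.0
```

```bash
python3 -c "
from h import *
knob('e')
H=np.array(cams.calibration('wrist')['hand_eye']);o=telemetry.get_obs();w=cams.read_camera('wrist');cv2.imwrite('pics/w_e.png',w)
a=cv2.imread('pics/s_e.png')[150:300,240:400]
q=[proj('side',x,33,.175) for x in (0,-8,8)];print(q)
a=cv2.resize(a,(400,375))
for p in q: cv2.circle(a,tuple(int(v) for v in (p-[240,150])*2.5),3,(0,0,255),1)
cv2.imwrite('pics/v6.png',np.hstack([a,cv2.resize(w[150:450,160:480],(400,375))]))"
```

```text
t 7.67 tcp local [ 1.2 81.6] z 0.2028 rot [180.   -0.    7.3] F [0.1 0.6 0.1]
blob [305.4 225.4] [  89   86 5113] [52.4 16.2]
[array([332.16598274, 246.3875024 ]), array([337.25340395, 248.5548868 ]), array([327.11396662, 244.23520157])]
```

View pics/v6.png

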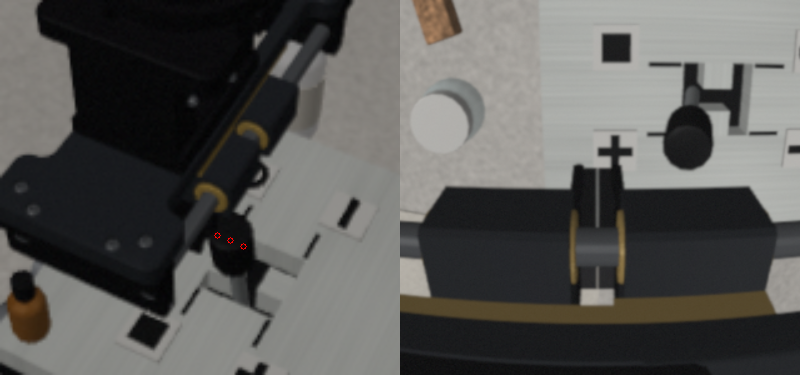

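The lever now stands nearly upright in the left lane. In the side crop the knob is at about (232,243), on the marker for fore = 0. In the wrist crop the knob's top disc is near (688,143). I'll cross-check with the wrist ray.

```bash
cat >>h.py <<'E'
def wray(uv,z,o):
    c=cams.calibration("wrist");K=np.array(c["K"]);H=np.array(c["hand_eye"]);d=(np.array(uv)-K[:2,2])/K[0,0];r=np.hypot(*d)
    v=np.r_[np.sin(r)*d/r,np.cos(r)];M=R.from_euler("xyz",o["tool_rot"],degrees=True).as_matrix()
    p=M@H[:3,3]+o["tool_pos"];v=M@H[:3,:3]@v;return p+v*(z-p[2])/v[2]
E
python3 -c "
from h import *
o=st();g=cv2.imread('pics/w_e.png',0)
print(loc(wray((390.4,264.4),.193,o)))
for nm,px in dict(sq=(616,47),cross=(616,152)).items(): print(nm,loc(wray((160+(px[0]-400)*.8,150+px[1]*.8),.103,o)))
print(delta(0,75,.143))"
```

```text
t 7.72 tcp local [ 1.3 81.6] z 0.2028 rot [180.    0.    7.2] F [-0.4  0.2  0.5]
[ 2.3 38. ]
sq [34.8 69.6]
cross [-38.   68.9]
[-1.3  6.6 59.8]
```

Both views put fore within about ±4 mm of centre, which is inside the window. I'll go down on the left and push across to the right.

{"api": "arm_command", "payload": {"series": "-1 0 30 0 255;0 0 30 0 255;0 8 0 0 255;0 8 0 0 255;0 5 0 0 255;0 5 0 0 255;0 5 0 0 255;0 5 0 0 255;0 5 0 0 255;0 0 0 0 255;0 0 0 0 255"}}

```text
time_s: 8.63
tool_pos: [0.5053, 0.1217, 0.1431]
tool_rot: [180.0, -0.0, 7.3]
force: [0.5, 0.9, 0.1]
grip_width: 0.0003
grasp_force: 0.1
```

```bash
python3 -c "
from h import *
st()"
```

```text
t 8.63 tcp local [-0.2 40.8] z 0.1431 rot [180.   -0.    7.3] F [0.5 0.9 0.1]
```

{"api": "arm_command", "payload": {"series": "0 5 0 0 255;0 5 0 0 255;0 5 0 0 255;0 5 0 0 255;0 0 0 0 255;0 0 0 0 255"}}

```text
time_s: 9.13
tool_pos: [0.5076, 0.1015, 0.1427]
tool_rot: [180.0, 0.0, 7.3]
force: [0.1, -0.0, -0.9]
grip_width: 0.0004
grasp_force: 0.0
```

{"api": "arm_command", "payload": {"series": "0 5 0 0 255;0 5 0 0 255;0 5 0 0 255;0 5 0 0 255;0 5 0 0 255;0 0 0 0 255;0 0 0 0 255"}}

```text
time_s: 9.72
tool_pos: [0.5108, 0.0768, 0.1428]
tool_rot: [180.0, 0.0, 7.3]
force: [-0.7, -0.1, -0.4]
grip_width: 0.0002
grasp_force: 0.0
```

{"api": "arm_command", "payload": {"series": "0 3 0 0 255;0 3 0 0 255;0 2 0 0 255;0 0 0 0 255;0 0 0 0 255"}}

```text
time_s: 10.13
tool_pos: [0.5118, 0.0696, 0.1429]
tool_rot: [180.0, 0.0, 7.3]
force: [0.5, 0.5, 0.7]
grip_width: 0.0002
grasp_force: 0.2
```

```bash
python3 -c "
from h import *
o=st();w=cams.read_camera('wrist');cv2.imwrite('pics/w_f.png',w)
g=cv2.cvtColor(w,cv2.COLOR_BGR2GRAY)
# knob: bottom-right extents beyond the fingers
for c,a in blobs(w,(300,150,500,330),40): print(c.round(),a)
s=cams.read_camera('side');cv2.imwrite('pics/s_f.png',s);print(proj('side',0,-34,.167))"
```

```text
t 10.13 tcp local [ -0.3 -11.8] z 0.1429 rot [180.    0.    7.3] F [0.5 0.5 0.7]
[406. 200.] [ 33  34 344]
[327. 228.] [ 17  33 429]
[356. 216.] [29  1 29]
[306. 246.] [ 15  10 119]
[373. 304.] [ 143   75 5730]
[308. 306.] [ 16  47 693]
[352.14873904 217.74472985]
```

{"api": "arm_command", "payload": {"series": "0 2 0 0 255;0 1 0 0 255;0 0 0 0 255;0 0 0 0 255"}}

```text
time_s: 10.57
tool_pos: [0.5122, 0.0668, 0.1429]
tool_rot: [180.0, 0.0, 7.3]
force: [-0.8, 0.6, 0.5]
grip_width: 0.0002
grasp_force: 0.3
```

{"api": "arm_command", "payload": {"series": "0 2 0 0 255;0 0 0 0 255;0 0 0 0 255"}}

```text
time_s: 10.82
tool_pos: [0.5124, 0.0651, 0.1429]
tool_rot: [-180.0, 0.0, 7.3]
force: [-1.0, 2.0, -0.7]
grip_width: 0.0005
grasp_force: 0.8
```

{"api": "arm_command", "payload": {"series": "0 2 0 0 255;0 0 0 0 255;0 0 0 0 255"}}

```text
time_s: 11.07
tool_pos: [0.5125, 0.0635, 0.1428]
tool_rot: [-180.0, 0.0, 7.3]
force: [-1.3, 3.4, -0.9]
grip_width: 0.0006
grasp_force: 1.4
```

{"api": "arm_command", "payload": {"series": "0 2 0 0 255;0 0 0 0 255;0 0 0 0 255"}}

```text
time_s: 11.32
tool_pos: [0.5127, 0.0616, 0.1428]
tool_rot: [-179.9, 0.0, 7.3]
force: [-0.7, 5.2, -1.1]
grip_width: 0.0003
grasp_force: 2.2
```

```bash
python3 -c "
from h import *
o=st()"
```

```text
t 11.32 tcp local [ -0.4 -19.8] z 0.1428 rot [-179.9    0.     7.3] F [-0.7  5.2 -1.1]
```

The lever is against the right-hand stop. Force started building at TCP y ≈ -16, which puts the knob at about -34. I'll back off, go over to the front of the knob and push back.

{"api": "arm_command", "payload": {"series": "0 -15 0 0 255;0 -15 0 0 255;0 0 -30 0 255;0 0 -30 0 255;-25 0 0 0 255;-25 10 0 0 255;-3 30 0 0 255;0 12 0 0 255;0 0 0 0 255;0 0 0 0 255"}}

```text
time_s: 12.15
tool_pos: [0.4638, 0.031, 0.2031]
tool_rot: [180.0, -0.0, 7.1]
force: [-0.0, 1.1, 0.5]
grip_width: -0.0001
grasp_force: 0.0
```

```bash
python3 -c "
from h import *
o=st();print(delta(-50,-33,.143))
g=cv2.cvtColor(cams.read_camera('wrist'),cv2.COLOR_BGR2GRAY)
n,l,s,c=cv2.connectedComponentsWithStats((g<40).astype(np.uint8))
for i in range(1,n):
  if 150<s[i,4]<8000 and s[i,1]<330: print(s[i],c[i].round(1),'@.193',loc(wray(c[i],.19,o)),'@.103',loc(wray(c[i],.103,o)))"
```

```text
t 12.15 tcp local [-52.8 -43.9] z 0.2031 rot [180.   -0.    7.1] F [-0.   1.1  0.5]
[  2.7 -11.   60.1]
[116  41  18  17 184] [125.6  49.6] @.193 [84.8 73.5] @.103 [108.6 121.5]
[337 108  27  27 168] [350.6 121. ] @.193 [ 32.4 -62.2] @.103 [ 34.7 -69.9]
[171 117  18  21 341] [179.6 127.1] @.193 [32.2 37.3] @.103 [34.4 70.4]
[ 240  136   86   64 2785] [284.4 170.4] @.193 [  4.2 -24.6] @.103 [ -5.  -16.9]
[174 200  23  24 173] [184.7 211.6] @.193 [-19.   37.3] @.103 [-37.8  70.4]
[ 320  283  141   66 5397] [384.8 320.1] @.193 [-92.3 -87.3] @.103 [-141.3 -105.4]
```

{"api": "arm_command", "payload": {"series": "0 -10 30 0 255;0 0 30 0 255;0 0 0 0 255;8 0 0 0 255;8 0 0 0 255;5 0 0 0 255;5 0 0 0 255;5 0 0 0 255;5 0 0 0 255;5 0 0 0 255;0 0 0 0 255;0 0 0 0 255"}}

```text
time_s: 13.2
tool_pos: [0.5029, 0.0475, 0.1429]
tool_rot: [-180.0, -0.0, 7.3]
force: [-0.1, -0.3, -0.6]
grip_width: 0.0
grasp_force: 0.0
```

{"api": "arm_command", "payload": {"series": "4 0 0 0 255;4 0 0 0 255;4 0 0 0 255;4 0 0 0 255;0 0 0 0 255;0 0 0 0 255"}}

```text
time_s: 13.7
tool_pos: [0.5188, 0.0496, 0.1428]
tool_rot: [-180.0, -0.0, 7.3]
force: [0.1, 0.3, 0.3]
grip_width: 0.0007
grasp_force: 0.1
```

```bash
python3 -c "
from h import *
o=st()"
```

```text
t 13.7 tcp local [  4.1 -32.5] z 0.1428 rot [-180.    -0.     7.3] F [0.1 0.3 0.3]
```

{"api": "arm_command", "payload": {"series": "3 0 0 0 255;3 0 0 0 255;3 0 0 0 255;0 0 0 0 255;0 0 0 0 255"}}

```text
time_s: 14.12
tool_pos: [0.5277, 0.0506, 0.143]
tool_rot: [-180.0, -0.0, 7.3]
force: [0.4, -0.4, -0.1]
grip_width: 0.0005
grasp_force: 0.2
```

{"api": "arm_command", "payload": {"series": "2 0 0 0 255;2 0 0 0 255;0 0 0 0 255;0 0 0 0 255"}}

```text
time_s: 14.45
tool_pos: [0.5311, 0.0511, 0.1428]
tool_rot: [180.0, 0.0, 7.3]
force: [-1.1, -0.9, 0.2]
grip_width: 0.0004
grasp_force: 0.8
```

{"api": "arm_command", "payload": {"series": "2 0 0 0 255;1 0 0 0 255;0 0 0 0 255;0 0 0 0 255"}}

```text
time_s: 14.78
tool_pos: [0.5335, 0.0514, 0.1425]
tool_rot: [-180.0, 0.1, 7.3]
force: [-4.3, -1.0, -1.5]
grip_width: 0.0006
grasp_force: 1.8
```

{"api": "arm_command", "payload": {"series": "2 0 0 0 255;0 0 0 0 255;0 0 0 0 255"}}

```text
time_s: 15.03
tool_pos: [0.5352, 0.0517, 0.1423]
tool_rot: [-180.0, 0.1, 7.3]
force: [-5.8, -1.1, -2.8]
grip_width: 0.0002
grasp_force: 2.4
```

{"api": "arm_command", "payload": {"series": "-15 0 0 0 255;-20 0 0 0 255;-20 0 0 0 255;0 0 -35 0 255;0 0 -35 0 255;0 0 -35 0 255;-10 -35 0 0 255;0 -35 0 0 255;0 0 0 0 255;0 0 0 0 255"}}

```text
time_s: 15.87
tool_pos: [0.4642, 0.1157, 0.2494]
tool_rot: [180.0, -0.3, 7.6]
force: [-0.1, -0.4, -0.2]
grip_width: 0.0006
grasp_force: 0.0
```

```bash
python3 -c "
from h import *
knob('g');print(proj('side',36,-34,.167),proj('top',36,-34,.167))
a=cv2.imread('pics/s_g.png')[150:420,180:450];w=cams.read_camera('wrist')
a=cv2.resize(a,(400,400));p=(proj('side',36,-34,.167)-[180,150])*400/270;cv2.circle(a,tuple(int(v) for v in p),3,(0,0,255),1)
cv2.imwrite('pics/v7.png',np.hstack([a,cv2.resize(w[20:340,160:480],(400,400))]))"
```

```text
t 15.97 tcp local [-42.1  36.8] z 0.2485 rot [180.   -0.2   7.3] F [ 0.1 -0.3 -0.3]
blob [342.4 205.7] [  86   43 2351] [ 21.4 -43.8]
[330.81352673 209.1939251 ] [322.19658504 249.00388027]
```

View pics/v7.png

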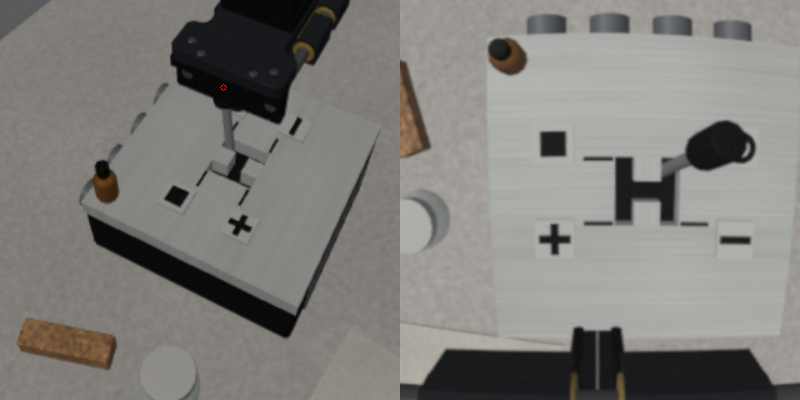

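The lever leans into the back-right slot beside the ring. The knob is at about (715,146) in the wrist crop, partly over the ring at (740,148). The bottle, jar and buffer are undisturbed, and the hand is clear. I'll check the numbers.

```bash
python3 -c "
from h import *
o=st();print(loc(wray((412,136.8),.167,o)),'sq check',loc(wray((160+153*.8,20+144*.8),.103,o)),'bar check',loc(wray((160+335*.8,20+240*.8),.103,o)))"
```

```text
t 16.02 tcp local [-42.4  36.3] z 0.2482 rot [ 1.8e+02 -1.0e-01  7.2e+00] F [-0.3  0.1  0.2]
[ 34.3 -35. ] sq check [33.5 68.8] bar check [-38.4 -71. ]
```

The knob is at (34, -35) mm and home is (36, -34), so it is well within the 10 mm tolerance. Handing in.

```bash
python3 -c "
from cell import env
print(env.sign_off())"
```

```text
the job is handed in; nothing more can be done
None
```

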